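# Uncap the tag punch and strike it

### The arm

A 7-joint arm with a two-finger parallel gripper is mounted at the origin on the work surface. World frame = base frame: x ahead of the robot, y to its left, z up, the work surface at z = 0. Lengths are in m, angles in rad, forces in N, time in s.
With the tool pointing down it reaches from about 0.425 to 0.875 m from the base axis. Payload 4.7 kg.
Tool frame: the origin (TCP) lies between the finger pads; the fingertips stand 19 mm ahead of it and the grasp point (between the pads) is the TCP (ctrl.tip_extent is the distance from the TCP to the fingertips, in m); z points along the fingers, y is the line along which they close (so a half turn about z gives the same grasp; the last joint's range is limited). The gripper opens to 87 mm and grips with 3 to 60 N. Pads are 19 mm wide; open, the fingers measure 117 mm over their backs; the gripper's body (75 mm by 190 mm) begins 51 mm behind the grasp point.
Start: joints at [1.166, 0.321, -0.07, 1.45, 0.023, 1.371, -0.057], TCP at [0.264, -0.594, 0.242] pointing down, gripper open.
Joint ranges: [-2.86, 2.86], [-0.3, 2.09], [-1.38, 1.24], [0.06, 2.45], [-1.56, 4.7], [0.09, 2.05], [-2.69, 2.69]. Speed limits (rad/s): [2.57, 2.57, 3.14, 3.14, 3.14, 3.14, 3.14].

### API

Orientations are given as a rotation vector (axis times angle).
In Python, from bench import ctrl gives the robot as it stands.
- The arm moves only by the shell command python3 -m crank 'ROWS' [OPENING] [FORCE]. ROWS is JSON, a list of rows, each an object of numbers: "tx", "ty", "tz": the shift along the tool's x, y, z in mm; "turn": the turn about the tool's z in units of 5 degrees (1.0 is 5 degrees). In form: [{"tx": .., "ty": .., "tz": .., "turn": ..}, ...]. A call has 1 to 5 rows; each row is the pose to reach, as a shift and turn from the pose commanded when the call began, along the tool's axes at that moment; what a row does not reach only later rows make up. A row lasts 1/8 s, in which the tool goes at most 62.5 mm and 10.7 degrees, less where a joint would pass 70% of its speed; a pose out of reach is approached as far as the arm can. A call with a gripper value outside its range is refused whole. OPENING is the finger opening in mm, from 0 to 87, set as the call begins (- or left out, the last holds). The fingers move at their own pace and stop on an object; FORCE is the grip in N (left out, the last holds). Time passes only in rows, so rows that repeat a pose let the fingers close. It gives the time, the measured TCP pose, the force, the opening and the grip force at its end, in the units of the state.
- ctrl.get_state(): the state, without advancing time (a new reading comes with each control period).
- ctrl.get_image(name): name is "side" or "top" or "wrist"; returns (picture, depth): 384x512x3 uint8, red, green, blue; 384x512 float32, m along the optical axis (not along the pixel's ray), 0 where there is no reading.
- ctrl.camera_model(name): a dict with "intrinsics" (3x3 intrinsics, pixels), "dist_coeffs" ([k1, k2, p1, p2, k3] as OpenCV has them; the pictures are not rectified), "origin" and "orientation" of the camera in the world. Camera axes: x right, y down, z forward; pixel columns grow to the right and rows downward; lengths in m; the calibration is good to about 2 mm. A picture is of the moment at which its call begins: read the wrist's pose just before it. camera_model takes no time and is no camera call; for the wrist camera it gives the pose at the moment of the call.
- ctrl.close_job(): hands the job in; it is judged then, once.
Trained networks look in the newest picture that a camera, given by its name, has taken for a name from the list of things; names that differ only in an ending like _2 or _b are one class to them, and where a whole thing is asked for, a point or a joint stands for the part that bears it (a point fixed in the world has none). Each returns a list of dicts, best first, with "confidence" (0 to 1); they miss things now and then, are a little off and sometimes report something else, mostly with a low value. They report only what shows in the picture. A call takes as long as a camera call.
- ctrl.recognise(camera, query): "xyz" ([x, y, z] in m, in world coordinates, good to about 4 mm: the middle of the surface that is visible of it).
- ctrl.mark_of(camera, query): "xyz" ([x, y, z] in m, in world coordinates, good to about 4 mm: a listed point, or the origin of a listed thing).
The state is a dict: "time": time; "joint_positions": joint angles; "qd": joint speeds; "joint_torque": joint torques, N m; "position": TCP position; "tool_rot": TCP orientation; "ft_force": force on the tool from outside, world axes, zero at the start; "torque": the same for the moment, N m; "grip_width": opening from 0.0 (shut) to 1.0 (fully open); "grip_force": force on a finger pad.
Only numpy, scipy, OpenCV 4.12 (cv2) and the standard library are available. Lean on these libraries where they do the work, as an engineer would, in place of code of your own. Each camera call takes 0.05 s, during which the arm holds its last target. There are 200 camera calls.

### The job

Stamp the deposit-box tag: lift the loose metal cap off the tag punch and stand it, mouth down, in the half-open drawer, letting go of it there. Then take the mallet, knock the punch's sprung plunger down with the mallet's head, and stand the mallet back on the desk on the face of its head, well clear of the punch. Set the cap down rather than drop it, keep the robot itself off the plunger, and leave the other belongings where they are.

Things in the scene. Friction and masses are not known exactly. Their poses are not given: they have to be found in the camera images.
- punch: Tag punch, fixed to the desk: grey cast base 90 x 90 x 15 mm with a round column 58 mm across rising to a shoulder 55 mm above the desk, then a steel neck 40 mm across up to 73 mm. The plunger stands out of the neck. Origin: centre of the base's underside, z up. It is the only thing with the capped column.
- plunger_top (a point): Centre of the top of the sprung plunger (steel head 22 mm across), on the punch's axis, 93 mm above the desk when up. Hidden inside the cap at the start.
- plunger (a joint): Plunger travel in m, positive is down: 0 up at rest, 0.010 fully down. A spring pushes it back up (about 3 N to start it moving, 7 N fully down).
- cap: Loose plain metal cap: upside-down cup 53 mm across outside, 45 inside, 49 mm high, with a round knob on top 22 mm across reaching 85 mm above the rim; 90 g. At the start its rim sits on the punch's shoulder around neck and plunger (2.5 mm play); it must rise straight 40 mm to come clear. Origin: centre of the open rim; z points to the knob.
- cap_knob (a point): Middle of the cap's knob, the place to grip, 73 mm above the cap's rim (12 mm below the knob's top; fingertips reaching 19 mm lower just clear the cap's flat top).
- drawer (a joint): How far the drawer is pulled out of the low teak drawer unit, in m; 0 shut, 0.17 fully out. It starts half open (about 0.12 to 0.15) and slides stiffly.
- drawer_floor (a point): Point on the drawer's ribbed grey lining, midway between the side walls and 50 mm behind the front panel's inside: a good spot for the cap, at least 50 mm of open drawer all round. x points into the unit, y along the front, z up. Lining 21 mm above the desk; inside width 216 mm; front panel rises 38 mm and side walls 27 mm above the lining.
- unit: Low teak drawer unit fixed on the desk, 240 (x) x 260 (y) x 75 mm high. Origin: centre of its underside; the drawer opens towards its -x.
- mallet: Wooden mallet with two brass bands, standing on one face of its head: the head is an upright cylinder 52 mm across, 65 mm high; the handle (18 mm wide, 20 deep) sticks out level along the mallet's own -x, centre line 32.5 mm above the lower face, end 140 mm from the head's axis. 280 g, centre of mass 8 mm from that axis. Origin: centre of the lower face; z up.
- mallet_grip (a point): On the mallet handle's centre line, 50 mm from the head's axis: a good place to grip, across the 18 mm width.
- vase: Blue cloisonne vase 125 mm tall, 76 mm wide, on top of the drawer unit. Origin: centre of its foot. Leave alone.
- jar: Glass jar with a metal lid, 48 mm across, 60 mm tall, on top of the drawer unit. Origin: centre of its underside. Leave alone.
- car: Tin toy car, 85 x 42 x 40 mm, on the desk. Origin: centre of its underside. Leave alone.
- bull: Small bronze bull, 100 x 40 x 70 mm, on the desk. Origin: centre of its underside. Leave alone.
- binoculars: Brass binoculars standing on their front lenses, 48 x 102 x 100 mm. Origin: centre of the underside. Leave alone.
- spoon: Silver christening spoon, 130 mm long, lying flat on the desk along its own x. Leave alone.

How it is judged:
On the way, in this order (a step that is already met when the one before it is completed fails the run):
1. the cap stands mouth down on the drawer's lining, at rest and let go by the robot (x of cap in the frame of drawer_floor between -0.035 and 0.1 m and y of cap in the frame of drawer_floor between -0.09 and 0.09 m and z of cap in the frame of drawer_floor between -0.004 and 0.005 m and angle between cap's own z axis and vertical below 0.12 rad and linear speed of cap below 0.03 m/s and contact force between each of the arm, the fingers and cap below 0.1 N), for 0.2 s.
2. the plunger is knocked at least 6 mm down by the mallet (value of joint plunger above 0.006 m and contact force between mallet and plunger above 1 N), for 0.03 s.
At the end, for the whole second after the job is handed in: Cap at rest in the drawer, rim flat on the lining (within 7 degrees); plunger back up (within 2 mm); mallet at rest on the desk, same way up as at the start (head upright within 7 degrees, lower face within 5 mm of the desk), head axis over 120 mm from the punch axis (x of cap in the frame of drawer_floor between -0.035 and 0.1 m and y of cap in the frame of drawer_floor between -0.09 and 0.09 m and z of cap in the frame of drawer_floor between -0.004 and 0.005 m and angle between each of cap, mallet's own z axis and vertical below 0.12 rad and linear speed of each of cap, mallet below 0.03 m/s and value of joint plunger below 0.002 m and height (world z) of mallet between -0.004 and 0.005 m and horizontal distance between mallet and punch above 0.12 m); the robot touches nothing.
It fails at once if the fingers or arm push on the plunger (over 2 N) (contact force between any of the fingers, the arm and plunger above 2 N).
It fails at once if the cap is dropped or thrown (out of the fingers and faster than 0.6 m/s, a free fall of about 20 mm) (contact force between the fingers and cap below 0.05 N and linear speed of cap above 0.6 m/s).
It fails at once if the vase, jar, car, bull, binoculars or spoon is moved more than 30 mm (distance of any of vase, jar, car, bull, binoculars, spoon from where it was at the start of the episode above 0.03 m).
It also fails if it takes over 58 s, if anything falls off the work surface, if the arm or the gripper's body presses on something with over 40 N, if the wrist force passes 120 N, or if a joint passes its speed limit or range.

## Working session

There is one attempt and no reset: what is moved stays moved. The work goes in short steps, Python scripts to look and compute and a shell command to move; the robot and the scene stay as the last step left them, time stands still between calls to the robot, and variables do not carry over. Pictures are saved under pics/ and viewed, at most 10 in all, crops included, and the job is handed in when it is done.

```bash
ls; mkdir -p pics
python3 - <<'E'
from bench import ctrl
import cv2
s=ctrl.get_state();print(s)
for c in("top","side"):
    im,d=ctrl.get_image(c);cv2.imwrite(f"pics/{c}0.png",im[:,:,::-1])
    for q in("punch","cap","cap_knob","drawer_floor","unit","mallet","mallet_grip","vase","jar","car","bull","binoculars","spoon"):
        print(c,q,[(([round(float(v),3) for v in r["xyz"]]),round(r["confidence"],2)) for r in ctrl.mark_of(c,q)[:2]])
E
```

```text
pics
{'time': 0.0, 'joint_positions': array([ 1.16608289,  0.32186055, -0.07004705,  1.45168187,  0.02259444,
        1.37079608, -0.05685506]), 'qd': array([ 4.72245446e-05,  4.22535305e-04, -4.99505868e-05,  5.34984392e-04,
        1.60033914e-03, -3.14024217e-04, -1.75902062e-03]), 'joint_torque': array([ 2.99601033e-04, -4.91286242e+01, -4.04215157e-01, -3.12530386e+01,
       -6.40545739e-02,  4.34926932e-02,  1.50933452e-04]), 'position': array([ 0.26406417, -0.59337411,  0.24043335]), 'tool_rot': array([-3.07109905e+00, -6.52739258e-01,  7.99364766e-04]), 'ft_force': array([0.27823789, 0.22348784, 0.42486249]), 'torque': array([ 0.05214961,  0.03472337, -0.00468862]), 'grip_force': 0.0, 'grip_width': 1.0019252768323508}
top punch [([0.472, -0.297, -0.002], 0.77)]
top cap [([0.467, -0.299, 0.058], 0.74), ([0.469, -0.298, 0.13], 0.65)]
top cap_knob [([0.468, -0.3, 0.131], 0.94)]
top drawer_floor [([0.511, 0.216, 0.021], 0.81)]
top unit [([0.705, 0.212, -0.0], 0.81)]
top mallet [([0.558, -0.06, 0.001], 0.84)]
top mallet_grip [([0.506, -0.054, 0.031], 0.73)]
top vase [([0.703, 0.2
[... 324 characters left out ...]
, 0.055], 0.36)]
side cap [([0.471, -0.3, 0.053], 0.65)]
side cap_knob [([0.47, -0.295, 0.131], 0.92)]
side drawer_floor [([0.506, 0.217, 0.017], 0.94), ([0.732, -0.29, -0.003], 0.58)]
side unit [([0.698, 0.21, 0.004], 0.69), ([0.716, -0.181, -0.001], 0.57)]
side mallet [([0.555, -0.059, -0.0], 0.9), ([0.771, 0.138, 0.073], 0.56)]
side mallet_grip [([0.508, -0.052, 0.033], 0.88)]
side vase [([0.7, 0.255, 0.077], 0.65)]
side jar [([0.773, 0.139, 0.076], 0.81), ([0.702, 0.209, 0.004], 0.53)]
side car [([0.718, -0.186, 0.0], 0.57), ([0.703, 0.256, 0.077], 0.15)]
side bull [([0.721, -0.058, 0.001], 0.97)]
side binoculars [([0.73, -0.291, -0.001], 0.87)]
side spoon [([0.52, -0.179, 0.002], 0.96)]
```

View pics/top0.png

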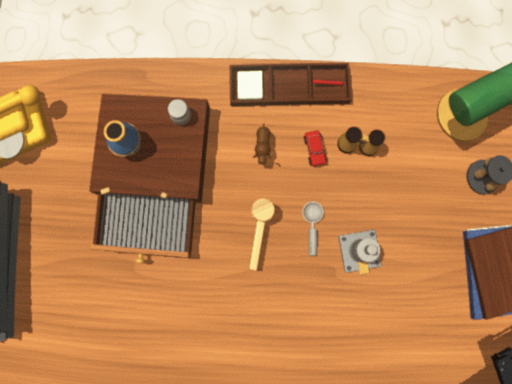

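View pics/side0.png

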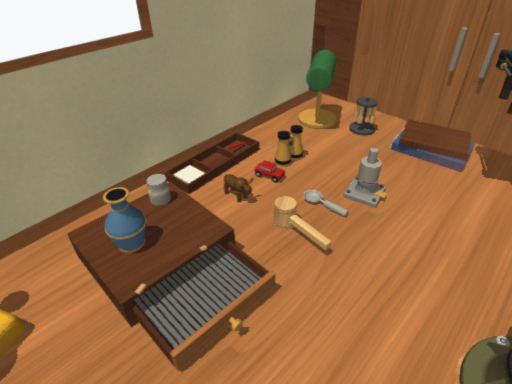

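The top view shows the capped punch at about (362,250), the mallet head at (263,210) with its handle pointing down to (255,268), and the drawer lining at (145,222). The side view agrees, and the networks' positions match both. Next I'll refine the knob and mallet from depth.

```bash
cat > h.py <<'E'
from bench import ctrl
import numpy as np, cv2
from scipy.spatial.transform import Rotation as R
def cloud(cam):
    m=ctrl.camera_model(cam); im,d=ctrl.get_image(cam)
    K=np.array(m["intrinsics"]);v,u=np.nonzero(d>0)
    p=cv2.undistortPoints(np.c_[u,v].astype(np.float64)[:,None],K,np.array(m["dist_coeffs"]))[:,0]
    z=d[v,u];P=np.c_[p*z[:,None],z]
    o=np.array(m["orientation"]);Rm=o if o.shape==(3,3) else R.from_rotvec(o).as_matrix()
    return P@Rm.T+np.array(m["origin"]),im
def near(P,c,r,z0,z1):
    return P[(np.hypot(P[:,0]-c[0],P[:,1]-c[1])<r)&(P[:,2]>z0)&(P[:,2]<z1)]
def go(xyz,yaw=None):
    "shift in tool axes (mm) and turn (5 deg units); yaw = world angle of tool y axis, mod 180"
    s=ctrl.get_state();T=R.from_rotvec(s["tool_rot"])
    print("t",round(s["time"],2),"pos",s["position"].round(4),"F",s["ft_force"].round(1),"w",round(87*s["grip_width"],1))
    print("shift",(1000*T.inv().apply(np.array(xyz)-s["position"])).round(1))
    y=T.as_matrix()[:,1];cur=np.degrees(np.arctan2(y[1],y[0]));print("tool y angle",cur.round(1),"tilt z",T.as_matrix()[:,2].round(3))
    if yaw is not None:
        d=(yaw-cur+90)%180-90;print("turn units",(-d/5).round(2))  # tool z is down
E
python3 - <<'E'
from h import *
for c in("top","side"):
    P,_=cloud(c)
    k=near(P,(.469,-.298),.03,.125,.16);print(c,"knob",len(k),k.min(0).round(4),k.max(0).round(4),np.median(k,0).round(4))
    h=near(P,(.556,-.06),.05,.058,.075);print("head",len(h),h.min(0).round(4),h.max(0).round(4))
    a=P[(P[:,0]>.40)&(P[:,0]<.52)&(abs(P[:,1]+.05)<.05)&(P[:,2]>.037)&(P[:,2]<.05)]
    print("handle",len(a),a.min(0).round(3),a.max(0).round(3))
    if c=="top":
        vx,vy,x0,y0=cv2.fitLine(a[:,:2].astype(np.float32),cv2.DIST_HUBER,0,.01,.01).ravel();print(np.degrees(np.arctan2(vy,vx)),x0,y0)
go([.469,-.298,.2])
E
```

```text
top knob 95 [ 0.4593 -0.3054  0.1255] [ 0.479  -0.284   0.1442] [ 0.4699 -0.2939  0.1397]
head 396 [ 0.5315 -0.0865  0.059 ] [ 0.5821 -0.0359  0.0712]
handle 319 [ 0.421 -0.063  0.037] [ 0.519 -0.034  0.047]
-8.463834 0.47090265 -0.0483643
side knob 75 [ 0.4575 -0.3045  0.1251] [ 0.4786 -0.2819  0.1418] [ 0.467  -0.2877  0.1371]
head 283 [ 0.5302 -0.0854  0.0582] [ 0.5815 -0.0331  0.0683]
handle 304 [ 0.419 -0.063  0.037] [ 0.52  -0.03   0.045]
t 1.5 pos [ 0.2643 -0.5938  0.2416] F [-0.2 -0.2 -0.5] w 86.8
shift [ 307.3 -187.    41.5]
tool y angle -66.0 tilt z [-0. -0. -1.]
```

```bash
python3 -m crank '[{"tx":62,"ty":-38,"tz":8},{"tx":123,"ty":-76,"tz":16},{"tx":184,"ty":-114,"tz":24},{"tx":246,"ty":-152,"tz":32},{"tx":308,"ty":-189,"tz":41}]' 87 20; python3 -m crank '[{"tz":0},{"tz":0}]'
python3 - <<'E'
from h import *
P,im=cloud("wrist");cv2.imwrite("pics/w1.png",im[:,:,::-1])
k=near(P,(.469,-.298),.03,.125,.16);print("knob",len(k),k.min(0).round(4),k.max(0).round(4))
print(ctrl.mark_of("wrist","cap_knob"))
go([.469,-.296,.128])
E
```

```text
$[0]: bad value
$[0]: bad value
Traceback (most recent call last):
ValueError: zero-size array to reduction operation minimum which has no identity
```

View pics/w1.png

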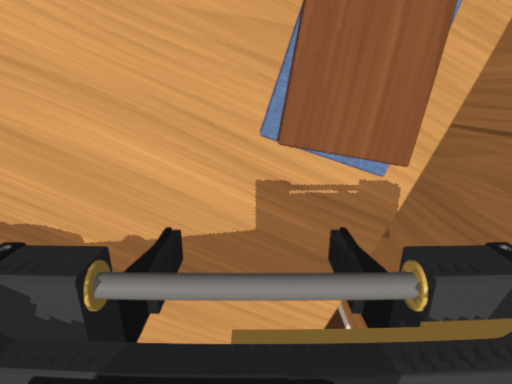

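The move was refused, so the wrist view shows only desk, a book and the two fingers (x≈165 and 345). I left out "turn", and all four keys are probably required.

```bash
python3 -m crank '[{"tx":62,"ty":-38,"tz":8,"turn":0},{"tx":123,"ty":-76,"tz":16,"turn":0},{"tx":184,"ty":-114,"tz":24,"turn":0},{"tx":246,"ty":-152,"tz":32,"turn":0},{"tx":308,"ty":-189,"tz":41,"turn":0}]' 87 20
```

```text
time: 2.17
position: [0.4408, -0.336, 0.2068]
tool_rot: [3.072, 0.653, 0.001]
ft_force: [1.2, -0.6, -0.1]
grip_width: 0.998
grip_force: 0.0
```

```bash
python3 -m crank '[{"tx":0,"ty":0,"tz":0,"turn":0},{"tx":0,"ty":0,"tz":0,"turn":0}]'
python3 - <<'E'
from h import *
go([.469,-.296,.128])
P,im=cloud("wrist")
k=near(P,(.469,-.298),.03,.125,.16);print("knob",len(k),k.min(0).round(4),k.max(0).round(4))
print(ctrl.mark_of("wrist","cap_knob"))
E
```

```text
time: 2.42
position: [0.4396, -0.338, 0.2068]
tool_rot: [3.072, 0.654, -0.001]
ft_force: [-0.8, -1.6, 0.3]
grip_width: 1.002
grip_force: 0.0
t 2.42 pos [ 0.4396 -0.338   0.2068] F [-0.8 -1.6  0.3] w 87.2
shift [ 44.  -26.4  78.7]
tool y angle -66.0 tilt z [-0.    -0.001 -1.   ]
knob 807 [ 0.4597 -0.3052  0.1253] [ 0.4812 -0.2834  0.1406]
[{'xyz': [0.4725, -0.2973, 0.1308], 'confidence': 0.77}]
```

```bash
python3 -m crank '[{"tx":45,"ty":-27,"tz":0,"turn":0},{"tx":45,"ty":-27,"tz":0,"turn":0},{"tx":45,"ty":-27,"tz":40,"turn":0},{"tx":45,"ty":-27,"tz":77,"turn":0},{"tx":45,"ty":-27,"tz":77,"turn":0}]'
python3 - <<'E'
from h import *
go([.470,-.295,.129])
E
```

```text
time: 3.15
position: [0.4669, -0.2951, 0.1268]
tool_rot: [-3.07, -0.648, 0.008]
ft_force: [-0.5, -0.1, -0.1]
grip_width: 1.002
grip_force: 0.0
t 3.15 pos [ 0.4669 -0.2951  0.1268] F [-0.5 -0.1 -0.1] w 87.1
shift [ 2.9  1.1 -2.2]
tool y angle -66.2 tilt z [-0.006  0.003 -1.   ]
```

```bash
python3 -m crank '[{"tx":1,"ty":0,"tz":-1,"turn":0},{"tx":1,"ty":0,"tz":-1,"turn":0}]'; python3 -m crank '[{"tx":0,"ty":0,"tz":0,"turn":0},{"tx":0,"ty":0,"tz":0,"turn":0},{"tx":0,"ty":0,"tz":0,"turn":0},{"tx":0,"ty":0,"tz":0,"turn":0},{"tx":0,"ty":0,"tz":0,"turn":0}]' 15 20;  python3 -m crank '[{"tx":0,"ty":0,"tz":0,"turn":0},{"tx":0,"ty":0,"tz":0,"turn":0}]' 15 20
```

```text
time: 3.4
position: [0.472, -0.2953, 0.1328]
tool_rot: [3.07, 0.652, 0.004]
ft_force: [-1.1, -0.2, 0.4]
grip_width: 0.997
grip_force: 0.0
time: 4.03
position: [0.4708, -0.2942, 0.1306]
tool_rot: [-3.073, -0.653, 0.0]
ft_force: [0.2, 0.2, 0.3]
grip_width: 0.513
grip_force: 0.0
time: 4.28
position: [0.4708, -0.2942, 0.1306]
tool_rot: [3.073, 0.653, -0.0]
ft_force: [0.0, 0.1, 0.2]
grip_width: 0.288
grip_force: 0.0
```

```bash
python3 -m crank '[{"tx":0,"ty":0,"tz":0,"turn":0},{"tx":0,"ty":0,"tz":0,"turn":0},{"tx":0,"ty":0,"tz":0,"turn":0}]' 15 20; python3 -m crank '[{"tx":0,"ty":0,"tz":-15,"turn":0},{"tx":0,"ty":0,"tz":-35,"turn":0},{"tx":0,"ty":0,"tz":-60,"turn":0},{"tx":0,"ty":0,"tz":-70,"turn":0},{"tx":0,"ty":0,"tz":-70,"turn":0}]'
python3 - <<'E'
from h import *
go([.511,.216,.175],81.5)
im,_=ctrl.get_image("side");cv2.imwrite("pics/s2.png",cv2.resize(im[100:300,250:512,::-1],None,fx=2,fy=2))
E
```

```text
time: 4.65
position: [0.4708, -0.2943, 0.1306]
tool_rot: [3.073, 0.653, -0.0]
ft_force: [0.5, 0.3, -1.1]
grip_width: 0.246
grip_force: 20.0
time: 5.28
position: [0.4712, -0.2944, 0.2016]
tool_rot: [3.072, 0.653, 0.002]
ft_force: [-0.3, 0.2, -1.4]
grip_width: 0.244
grip_force: 20.0
t 5.28 pos [ 0.4712 -0.2944  0.2016] F [-0.3  0.2 -1.4] w 21.2
shift [ 243.9 -450.2   26.1]
tool y angle -66.0 tilt z [ 0.001 -0.001 -1.   ]
turn units 6.5
```

View pics/s2.png

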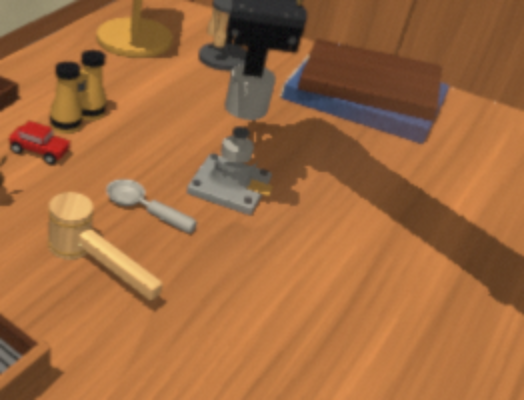

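The cap came off cleanly: it hangs upright in the fingers at (250,95), and the plunger shows at (240,138). Next I carry it to the drawer.

```bash
python3 -m crank '[{"tx":20,"ty":-38,"tz":0,"turn":0.5},{"tx":44,"ty":-82,"tz":0,"turn":1.5},{"tx":70,"ty":-128,"tz":0,"turn":2.5},{"tx":95,"ty":-174,"tz":0,"turn":3.5},{"tx":120,"ty":-220,"tz":0,"turn":4.5}]';python3 -m crank '[{"tx":0,"ty":0,"tz":0,"turn":0},{"tx":0,"ty":0,"tz":0,"turn":0}]'
python3 - <<'E'
from h import *
go([.515,.216,.175],81.5)
E
```

```text
time: 5.95
position: [0.4902, -0.0428, 0.1995]
tool_rot: [-3.141, -0.036, 0.003]
ft_force: [0.9, 0.2, -0.9]
grip_width: 0.247
grip_force: 20.0
time: 6.2
position: [0.4904, -0.045, 0.1997]
tool_rot: [3.141, 0.042, -0.003]
ft_force: [0.0, -0.1, -1.4]
grip_width: 0.247
grip_force: 20.0
t 6.2 pos [ 0.4904 -0.045   0.1997] F [ 0.  -0.1 -1.4] w 21.5
shift [  31.6 -260.2   24.6]
tool y angle -88.5 tilt z [-0.002 -0.    -1.   ]
turn units 2.01
```

```bash
python3 -m crank '[{"tx":5,"ty":-45,"tz":2,"turn":0.5},{"tx":12,"ty":-100,"tz":8,"turn":1},{"tx":20,"ty":-155,"tz":14,"turn":1.5},{"tx":27,"ty":-210,"tz":20,"turn":2},{"tx":32,"ty":-260,"tz":25,"turn":2}]';python3 -m crank '[{"tx":0,"ty":0,"tz":0,"turn":0},{"tx":0,"ty":0,"tz":0,"turn":0}]'
python3 - <<'E'
from h import *
go([.515,.216,.0966],81.5)
im,_=ctrl.get_image("side")
cv2.imwrite("pics/s3.png",cv2.resize(im[184:,60:322,::-1],None,fx=2,fy=2))
ctrl.get_image("top");print(ctrl.mark_of("side","drawer_floor"),ctrl.mark_of("top","drawer_floor"),ctrl.mark_of("side","cap"))
E
```

```text
time: 6.82
position: [0.5169, 0.2158, 0.1747]
tool_rot: [3.132, -0.238, -0.001]
ft_force: [0.3, 0.1, -1.0]
grip_width: 0.249
grip_force: 20.0
time: 7.08
position: [0.5166, 0.2142, 0.1747]
tool_rot: [3.131, -0.236, -0.002]
ft_force: [-0.3, -0.3, -0.6]
grip_width: 0.246
grip_force: 20.0
t 7.08 pos [0.5166 0.2142 0.1747] F [-0.3 -0.3 -0.6] w 21.4
shift [-1.8 -1.7 78.1]
tool y angle -98.6 tilt z [-0.001 -0.001 -1.   ]
turn units -0.02
[{'xyz': [0.5098, 0.2194, 0.0197], 'confidence': 0.86}] [{'xyz': [0.5118, 0.223, 0.0214], 'confidence': 0.96}] [{'xyz': [0.5182, 0.2079, 0.0995], 'confidence': 0.73}, {'xyz': [0.7159, -0.1834, 0.0006], 'confidence': 0.71}]
```

View pics/s3.png

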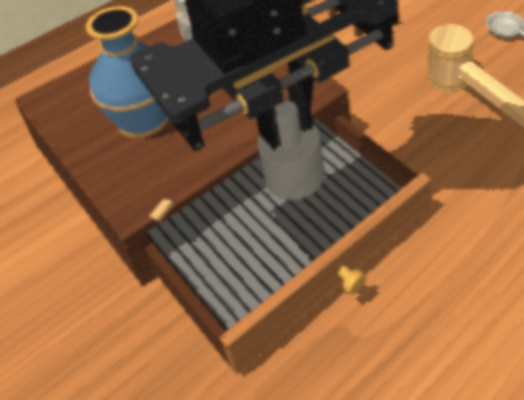

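The cap hangs upright at (290,165) above the open lining, clear of the walls and the vase. I'll lower it.

```bash
python3 -m crank '[{"tx":0,"ty":0,"tz":25,"turn":0},{"tx":0,"ty":0,"tz":50,"turn":0},{"tx":0,"ty":0,"tz":68,"turn":0},{"tx":0,"ty":0,"tz":74,"turn":0},{"tx":0,"ty":0,"tz":74,"turn":0}]'; python3 -m crank '[{"tx":0,"ty":0,"tz":2,"turn":0},{"tx":0,"ty":0,"tz":2,"turn":0},{"tx":0,"ty":0,"tz":2,"turn":0}]'
```

```text
time: 7.95
position: [0.5163, 0.2162, 0.1017]
tool_rot: [-3.133, 0.233, 0.0]
ft_force: [0.6, 0.6, -0.7]
grip_width: 0.241
grip_force: 20.0
time: 8.32
position: [0.5164, 0.2164, 0.1]
tool_rot: [-3.133, 0.233, -0.001]
ft_force: [1.0, -0.3, -1.3]
grip_width: 0.247
grip_force: 20.0
```

```bash
python3 -m crank '[{"tx":0,"ty":0,"tz":2,"turn":0},{"tx":0,"ty":0,"tz":2,"turn":0},{"tx":0,"ty":0,"tz":2,"turn":0}]'; python3 -m crank '[{"tx":0,"ty":0,"tz":1,"turn":0},{"tx":0,"ty":0,"tz":1,"turn":0},{"tx":0,"ty":0,"tz":1,"turn":0}]';python3 -m crank '[{"tx":0,"ty":0,"tz":1,"turn":0},{"tx":0,"ty":0,"tz":1,"turn":0},{"tx":0,"ty":0,"tz":1,"turn":0}]'
```

```text
time: 8.7
position: [0.5161, 0.2163, 0.0975]
tool_rot: [3.133, -0.233, -0.0]
ft_force: [-0.4, -0.8, -0.9]
grip_width: 0.244
grip_force: 20.0
time: 9.07
position: [0.5161, 0.2163, 0.0966]
tool_rot: [3.133, -0.233, -0.0]
ft_force: [0.2, -0.5, -1.2]
grip_width: 0.247
grip_force: 20.0
time: 9.45
position: [0.5164, 0.2163, 0.0965]
tool_rot: [3.133, -0.233, 0.001]
ft_force: [-1.1, -1.9, 5.4]
grip_width: 0.247
grip_force: 20.0
```

Contact shows as +5 N at the expected height. I'll release the cap and rise straight up.

```bash
python3 -m crank '[{"tx":0,"ty":0,"tz":0,"turn":0},{"tx":0,"ty":0,"tz":0,"turn":0},{"tx":0,"ty":0,"tz":0,"turn":0},{"tx":0,"ty":0,"tz":0,"turn":0},{"tx":0,"ty":0,"tz":0,"turn":0}]' 70 20;python3 -m crank '[{"tx":0,"ty":0,"tz":-20,"turn":0},{"tx":0,"ty":0,"tz":-60,"turn":0},{"tx":0,"ty":0,"tz":-80,"turn":0},{"tx":0,"ty":0,"tz":-80,"turn":0}]'
python3 - <<'E'
from h import *
go([.507,-.053,.13],81.5)
im,_=ctrl.get_image("side");print(ctrl.mark_of("side","cap")[:1],ctrl.mark_of("side","cap_knob")[:1])
cv2.imwrite("pics/s4.png",cv2.resize(im[184:,60:322,::-1],None,fx=2,fy=2))
E
```

```text
time: 10.07
position: [0.5161, 0.2163, 0.0955]
tool_rot: [3.133, -0.233, -0.0]
ft_force: [0.8, 0.1, -0.8]
grip_width: 0.726
grip_force: 0.0
time: 10.58
position: [0.5173, 0.2168, 0.1777]
tool_rot: [-3.132, 0.233, -0.006]
ft_force: [-0.3, -0.2, -0.2]
grip_width: 0.806
grip_force: 0.0
t 10.57 pos [0.5173 0.2168 0.1777] F [-0.3 -0.2 -0.2] w 70.1
shift [ 29.6 268.4  47.4]
tool y angle -98.5 tilt z [ 0.004  0.001 -1.   ]
turn units -0.0
[{'xyz': [0.5171, 0.2115, 0.0224], 'confidence': 0.56}] [{'xyz': [0.5148, 0.2182, 0.1], 'confidence': 0.89}]
```

View pics/s4.png

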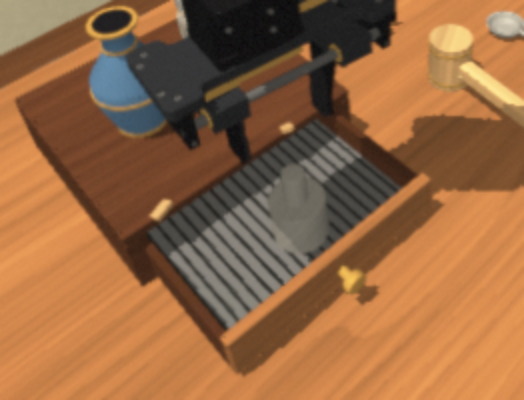

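The cap stands upright on the lining at (298,215) and is released. Now for the mallet.

```bash
python3 -m crank '[{"tx":6,"ty":54,"tz":0,"turn":0},{"tx":12,"ty":108,"tz":0,"turn":0},{"tx":18,"ty":162,"tz":0,"turn":0},{"tx":24,"ty":216,"tz":0,"turn":0},{"tx":30,"ty":268,"tz":0,"turn":0}]';python3 -m crank '[{"tx":0,"ty":0,"tz":0,"turn":0},{"tx":0,"ty":0,"tz":0,"turn":0}]'
python3 - <<'E'
from h import *
P,_=cloud("wrist")
h=near(P,(.556,-.06),.05,.058,.08);print("head",len(h),h.min(0).round(4),h.max(0).round(4))
a=P[(P[:,0]>.40)&(P[:,0]<.52)&(abs(P[:,1]+.05)<.04)&(P[:,2]>.037)&(P[:,2]<.05)]
print(len(a),a.min(0).round(4),a.max(0).round(4));vx,vy,x0,y0=cv2.fitLine(a[:,:2].astype(np.float32),cv2.DIST_HUBER,0,.01,.01).ravel();print(np.degrees(np.arctan2(vy,vx)),y0+(.507-x0)*vy/vx)
print(ctrl.mark_of("wrist","mallet_grip")[:1])
go([.507,-.053,.0325],81.5)
E
```

```text
time: 11.35
position: [0.505, -0.0551, 0.1742]
tool_rot: [-3.133, 0.234, 0.004]
ft_force: [1.2, 0.3, 0.5]
grip_width: 0.803
grip_force: 0.0
time: 11.6
position: [0.5055, -0.0527, 0.1745]
tool_rot: [-3.132, 0.233, 0.003]
ft_force: [1.5, 0.3, 0.4]
grip_width: 0.805
grip_force: 0.0
head 3083 [ 0.5329 -0.0846  0.0596] [ 0.5845 -0.0332  0.0665]
1685 [ 0.4202 -0.0622  0.0373] [ 0.52   -0.0313  0.0435]
-8.398978 -0.05146943
[{'xyz': [0.5093, -0.0496, 0.0358], 'confidence': 0.9}]
t 11.7 pos [ 0.5059 -0.0515  0.175 ] F [-1.3  0.4  0.7] w 69.8
shift [  1.4   1.4 142.5]
tool y angle -98.4 tilt z [-0.001  0.001 -1.   ]
turn units 0.03
```

```bash
python3 -m crank '[{"tx":3,"ty":0,"tz":40,"turn":0},{"tx":3,"ty":0,"tz":80,"turn":0},{"tx":3,"ty":0,"tz":115,"turn":0},{"tx":3,"ty":0,"tz":135,"turn":0},{"tx":3,"ty":0,"tz":141,"turn":0}]';python3 -m crank '[{"tx":0,"ty":0,"tz":0,"turn":0},{"tx":0,"ty":0,"tz":0,"turn":0}]'
python3 - <<'E'
from h import *
go([.509,-.0515,.0335],81.5)
E
```

```text
time: 12.32
position: [0.5081, -0.052, 0.0332]
tool_rot: [-3.132, 0.229, 0.004]
ft_force: [-1.4, -1.1, 0.4]
grip_width: 0.805
grip_force: 0.0
time: 12.58
position: [0.5101, -0.0534, 0.0357]
tool_rot: [3.133, -0.232, 0.003]
ft_force: [-0.2, 1.1, 0.1]
grip_width: 0.806
grip_force: 0.0
t 12.57 pos [ 0.5101 -0.0534  0.0357] F [-0.2  1.1  0.1] w 70.1
shift [-1.4 -1.7  2.2]
tool y angle -98.5 tilt z [ 0.002 -0.    -1.   ]
turn units 0.01
```

```bash
python3 -m crank '[{"tx":0,"ty":-1,"tz":3,"turn":0},{"tx":0,"ty":-1,"tz":3,"turn":0},{"tx":0,"ty":-1,"tz":3,"turn":0},{"tx":0,"ty":-1,"tz":3,"turn":0},{"tx":0,"ty":-1,"tz":3,"turn":0}]' 8 55;python3 -m crank '[{"tx":0,"ty":0,"tz":0,"turn":0},{"tx":0,"ty":0,"tz":0,"turn":0},{"tx":0,"ty":0,"tz":0,"turn":0},{"tx":0,"ty":0,"tz":0,"turn":0},{"tx":0,"ty":0,"tz":0,"turn":0}]'
```

```text
time: 13.2
position: [0.5093, -0.0527, 0.0316]
tool_rot: [3.133, -0.233, 0.0]
ft_force: [0.2, 0.3, 0.2]
grip_width: 0.32
grip_force: 0.0
time: 13.82
position: [0.5093, -0.0527, 0.0316]
tool_rot: [3.133, -0.233, -0.0]
ft_force: [-0.5, -0.1, -0.0]
grip_width: 0.201
grip_force: 55.0
```

```bash
python3 -m crank '[{"tx":0,"ty":0,"tz":-15,"turn":0},{"tx":0,"ty":0,"tz":-45,"turn":0},{"tx":0,"ty":0,"tz":-85,"turn":0},{"tx":0,"ty":0,"tz":-120,"turn":0},{"tx":0,"ty":0,"tz":-130,"turn":0}]';python3 -m crank '[{"tx":0,"ty":0,"tz":0,"turn":0},{"tx":0,"ty":0,"tz":0,"turn":0}]'
python3 - <<'E'
from h import *
go([.431,-.289,.16],81.5)
im,_=ctrl.get_image("side");cv2.imwrite("pics/s5.png",cv2.resize(im[80:280,230:492,::-1],None,fx=2,fy=2))
print(ctrl.mark_of("side","plunger_top"),ctrl.mark_of("side","punch"),ctrl.mark_of("side","mallet"))
ctrl.get_image("top");print(ctrl.mark_of("top","plunger_top"),ctrl.mark_of("top","punch"))
E
```

```text
time: 14.45
position: [0.5107, -0.0525, 0.1644]
tool_rot: [3.132, -0.233, 0.007]
ft_force: [-0.3, -1.0, -3.7]
grip_width: 0.195
grip_force: 55.0
time: 14.7
position: [0.5081, -0.0525, 0.1599]
tool_rot: [-3.133, 0.233, 0.005]
ft_force: [0.1, 0.2, -2.2]
grip_width: 0.197
grip_force: 55.0
t 14.7 pos [ 0.5081 -0.0525  0.1599] F [ 0.1  0.2 -2.2] w 17.2
shift [-41.3 245.3   0. ]
tool y angle -98.5 tilt z [-0.003  0.001 -1.   ]
turn units 0.0
[{'xyz': [0.4733, -0.2952, 0.0949], 'confidence': 0.5}] [{'xyz': [0.4692, -0.2924, 0.0001], 'confidence': 0.58}] [{'xyz': [0.5572, -0.0588, 0.1267], 'confidence': 0.8}]
[] [{'xyz': [0.469, -0.2954, -0.0016], 'confidence': 0.81}]
```

View pics/s5.png

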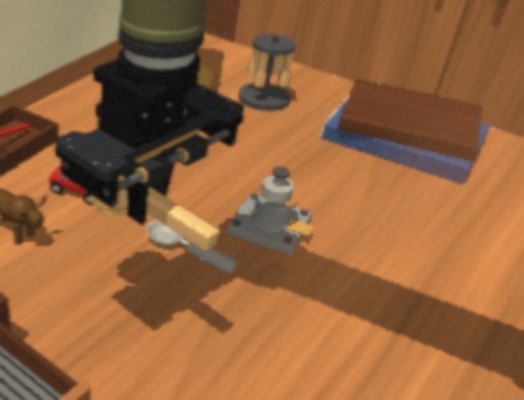

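The mallet is held level, with its handle at (185,225), and the punch's plunger stands exposed at (282,175). I'll move over the punch.

```bash
python3 -m crank '[{"tx":-7,"ty":44,"tz":0,"turn":0},{"tx":-16,"ty":95,"tz":0,"turn":0},{"tx":-24,"ty":146,"tz":0,"turn":0},{"tx":-33,"ty":197,"tz":0,"turn":0},{"tx":-41,"ty":245,"tz":0,"turn":0}]';python3 -m crank '[{"tx":0,"ty":0,"tz":0,"turn":0},{"tx":0,"ty":0,"tz":0,"turn":0}]'
python3 - <<'E'
from h import *
go([.431,-.289,.117],81.5)
im,_=ctrl.get_image("side");cv2.imwrite("pics/s6.png",cv2.resize(im[80:280,230:492,::-1],None,fx=2,fy=2))
E
```

```text
time: 15.68
position: [0.4318, -0.2907, 0.1617]
tool_rot: [3.132, -0.233, 0.0]
ft_force: [0.9, 0.7, -3.9]
grip_width: 0.2
grip_force: 55.0
time: 15.92
position: [0.4327, -0.2883, 0.1614]
tool_rot: [-3.132, 0.233, 0.0]
ft_force: [0.2, 0.6, -2.3]
grip_width: 0.2
grip_force: 55.0
t 15.93 pos [ 0.4327 -0.2883  0.1614] F [ 0.2  0.6 -2.3] w 17.4
shift [-1.6  1.  44.4]
tool y angle -98.5 tilt z [ 0.     0.001 -1.   ]
turn units -0.0
```

View pics/s6.png

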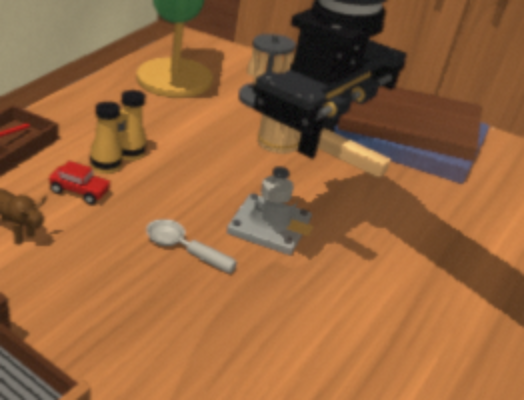

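The head hangs at (280,130), right above the plunger at (280,175). I'll press down in steps.

```bash
python3 -m crank '[{"tx":0,"ty":0,"tz":20,"turn":0},{"tx":0,"ty":0,"tz":34,"turn":0},{"tx":0,"ty":0,"tz":40,"turn":0},{"tx":0,"ty":0,"tz":43,"turn":0},{"tx":0,"ty":0,"tz":45,"turn":0}]';python3 -m crank '[{"tx":0,"ty":0,"tz":0,"turn":0},{"tx":0,"ty":0,"tz":0,"turn":0}]'
```

```text
time: 16.6
position: [0.4331, -0.2886, 0.1173]
tool_rot: [3.133, -0.232, 0.001]
ft_force: [-0.8, 3.0, 2.4]
grip_width: 0.201
grip_force: 55.0
time: 16.85
position: [0.4331, -0.2887, 0.1172]
tool_rot: [3.133, -0.232, 0.002]
ft_force: [-0.5, 4.0, 2.0]
grip_width: 0.197
grip_force: 55.0
```

```bash
python3 -m crank '[{"tx":0,"ty":0,"tz":2,"turn":0},{"tx":0,"ty":0,"tz":2,"turn":0}]';python3 -m crank '[{"tx":0,"ty":0,"tz":2,"turn":0},{"tx":0,"ty":0,"tz":2,"turn":0}]';python3 -m crank '[{"tx":0,"ty":0,"tz":2,"turn":0},{"tx":0,"ty":0,"tz":2,"turn":0}]'
```

```text
time: 17.1
position: [0.4331, -0.289, 0.1149]
tool_rot: [3.133, -0.233, 0.002]
ft_force: [0.8, 3.7, 2.7]
grip_width: 0.202
grip_force: 55.0
time: 17.35
position: [0.433, -0.2891, 0.1141]
tool_rot: [3.132, -0.233, 0.001]
ft_force: [-3.4, 5.3, 11.8]
grip_width: 0.199
grip_force: 55.0
time: 17.6
position: [0.4328, -0.2891, 0.1137]
tool_rot: [3.132, -0.233, 0.0]
ft_force: [-8.0, 7.3, 21.8]
grip_width: 0.198
grip_force: 55.1
```

The plunger bottomed out: the force rises steeply past z=0.114. I'll lift, return the mallet and look for any tilt.

```bash
python3 -m crank '[{"tx":0,"ty":0,"tz":-10,"turn":0},{"tx":0,"ty":0,"tz":-30,"turn":0},{"tx":0,"ty":0,"tz":-50,"turn":0},{"tx":0,"ty":0,"tz":-50,"turn":0}]';python3 -m crank '[{"tx":7,"ty":-44,"tz":0,"turn":0},{"tx":16,"ty":-95,"tz":0,"turn":0},{"tx":24,"ty":-146,"tz":0,"turn":0},{"tx":33,"ty":-197,"tz":0,"turn":0},{"tx":41,"ty":-245,"tz":0,"turn":0}]';python3 -m crank '[{"tx":0,"ty":0,"tz":0,"turn":0},{"tx":0,"ty":0,"tz":0,"turn":0}]'
python3 - <<'E'
from h import *
go([.5093,-.0527,.0316],81.5)
P,_=cloud("wrist");z=ctrl.get_state()["position"][2]
h=near(P,(.5585,-.060),.023,z-.03,z+.06);print(len(h));h=h[h[:,2]>np.percentile(h[:,2],90)-.012];A=np.c_[h-h.mean(0)][:, :2]
c=np.linalg.lstsq(np.c_[A,np.ones(len(h))],h[:,2],rcond=None)[0];print("head-top slopes",c.round(3),len(h),"expect z",z-.0316+.065)
h2=near(P,(.44,-.042),.05,z-.05,z+.05);print("handle",len(h2))
E
```

```text
time: 18.1
position: [0.4326, -0.2904, 0.1611]
tool_rot: [3.13, -0.235, 0.002]
ft_force: [-0.1, -0.2, -2.8]
grip_width: 0.202
grip_force: 55.0
time: 18.73
position: [0.5088, -0.0516, 0.1589]
tool_rot: [3.132, -0.234, -0.003]
ft_force: [1.1, -0.1, -2.9]
grip_width: 0.199
grip_force: 55.0
time: 18.98
position: [0.5084, -0.0536, 0.1592]
tool_rot: [3.132, -0.233, -0.004]
ft_force: [0.2, -0.6, -3.3]
grip_width: 0.201
grip_force: 55.0
t 18.98 pos [ 0.5084 -0.0536  0.1592] F [ 0.2 -0.6 -3.3] w 17.5
shift [  1.1  -1.2 127.6]
tool y angle -98.5 tilt z [-0.002 -0.001 -1.   ]
turn units -0.0
11625
head-top slopes [-0.106  0.011  0.192] 11625 expect z 0.19278241725163986
handle 789
```

```bash
python3 -m crank '[{"tx":0,"ty":0,"tz":35,"turn":0},{"tx":0,"ty":0,"tz":75,"turn":0},{"tx":0,"ty":0,"tz":105,"turn":0},{"tx":0,"ty":0,"tz":119,"turn":0},{"tx":0,"ty":0,"tz":122,"turn":0}]';python3 -m crank '[{"tx":0,"ty":0,"tz":0,"turn":0},{"tx":0,"ty":0,"tz":0,"turn":0}]';python3 -m crank '[{"tx":0,"ty":0,"tz":2,"turn":0},{"tx":0,"ty":0,"tz":2,"turn":0}]';python3 -m crank '[{"tx":0,"ty":0,"tz":1,"turn":0},{"tx":0,"ty":0,"tz":1,"turn":0}]'
python3 - <<'E'
from h import *
im,_=ctrl.get_image("side");cv2.imwrite("pics/s7.png",cv2.resize(im[150:300,230:430,::-1],None,fx=3,fy=3))
E
```

```text
time: 19.65
position: [0.5088, -0.0537, 0.038]
tool_rot: [3.133, -0.235, -0.002]
ft_force: [0.0, 0.0, -2.4]
grip_width: 0.198
grip_force: 55.0
time: 19.9
position: [0.5104, -0.0529, 0.0398]
tool_rot: [3.132, -0.233, 0.004]
ft_force: [0.4, 0.1, -3.0]
grip_width: 0.199
grip_force: 55.0
time: 20.15
position: [0.5094, -0.0527, 0.0368]
tool_rot: [3.133, -0.233, 0.0]
ft_force: [0.2, -0.9, -2.0]
grip_width: 0.201
grip_force: 55.0
time: 20.4
position: [0.5092, -0.0527, 0.0355]
tool_rot: [3.133, -0.233, -0.0]
ft_force: [-0.2, -0.9, -2.9]
grip_width: 0.202
grip_force: 55.0
```

View pics/s7.png

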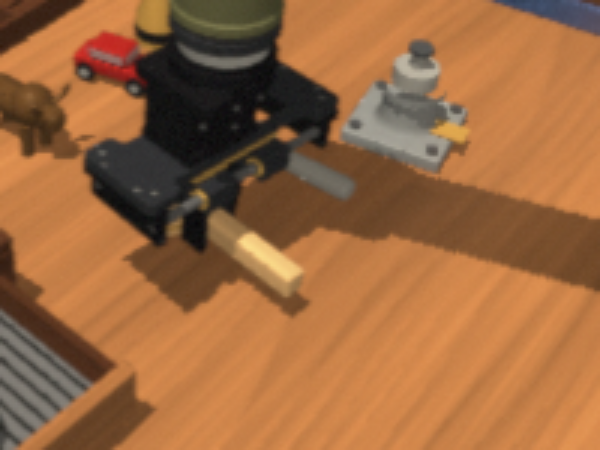

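The plunger is back up at (420,50), the handle looks near level at (255,255), and the spoon and the car have not moved. I'll keep creeping down to the desk.

```bash
python3 -m crank '[{"tx":0,"ty":0,"tz":2,"turn":0},{"tx":0,"ty":0,"tz":2,"turn":0}]';python3 -m crank '[{"tx":0,"ty":0,"tz":1,"turn":0},{"tx":0,"ty":0,"tz":1,"turn":0}]';python3 -m crank '[{"tx":0,"ty":0,"tz":1,"turn":0},{"tx":0,"ty":0,"tz":1,"turn":0}]'
```

```text
time: 20.7
position: [0.5091, -0.0527, 0.0334]
tool_rot: [3.133, -0.233, -0.001]
ft_force: [0.4, 0.6, -2.5]
grip_width: 0.202
grip_force: 55.0
time: 20.95
position: [0.5093, -0.0527, 0.0325]
tool_rot: [3.133, -0.233, -0.0]
ft_force: [-0.5, -0.3, -3.3]
grip_width: 0.204
grip_force: 55.0
time: 21.2
position: [0.5094, -0.0527, 0.0317]
tool_rot: [3.133, -0.233, 0.0]
ft_force: [-0.7, 0.2, -1.6]
grip_width: 0.198
grip_force: 55.0
```

```bash
python3 -m crank '[{"tx":0,"ty":0,"tz":1,"turn":0},{"tx":0,"ty":0,"tz":1,"turn":0},{"tx":0,"ty":0,"tz":1,"turn":0}]';python3 -m crank '[{"tx":0,"ty":0,"tz":0,"turn":0},{"tx":0,"ty":0,"tz":0,"turn":0},{"tx":0,"ty":0,"tz":0,"turn":0},{"tx":0,"ty":0,"tz":0,"turn":0},{"tx":0,"ty":0,"tz":0,"turn":0}]' 60 3;python3 -m crank '[{"tx":0,"ty":0,"tz":0,"turn":0},{"tx":0,"ty":0,"tz":-20,"turn":0},{"tx":0,"ty":0,"tz":-60,"turn":0},{"tx":0,"ty":0,"tz":-110,"turn":0},{"tx":0,"ty":0,"tz":-150,"turn":0}]';python3 -m crank '[{"tx":-20,"ty":0,"tz":0,"turn":0},{"tx":-60,"ty":0,"tz":0,"turn":0},{"tx":-60,"ty":0,"tz":0,"turn":0},{"tx":-60,"ty":0,"tz":0,"turn":0}]'
python3 - <<'E'
from h import *
P,im=cloud("top");h=near(P,(.5585,-.06),.05,.055,.09);print("head",len(h),h.min(0).round(3),h.max(0).round(3))
im,_=ctrl.get_image("side");cv2.imwrite("pics/s8.png",im[:,:,::-1])
for q in("mallet","mallet_grip","cap","cap_knob","drawer_floor","plunger_top","spoon","car","bull"):print(q,[(np.round(r["xyz"],3),round(r["confidence"],2)) for r in ctrl.mark_of("side",q)[:1]])
E
```

```text
time: 21.58
position: [0.5094, -0.0527, 0.0315]
tool_rot: [3.132, -0.233, -0.0]
ft_force: [-4.6, 0.3, 5.9]
grip_width: 0.2
grip_force: 55.0
time: 22.2
position: [0.5093, -0.0527, 0.0306]
tool_rot: [3.133, -0.233, -0.0]
ft_force: [-1.1, 0.4, 0.4]
grip_width: 0.65
grip_force: 0.0
time: 22.82
position: [0.5096, -0.0526, 0.1826]
tool_rot: [3.133, -0.233, 0.002]
ft_force: [-0.0, -1.0, -0.4]
grip_width: 0.691
grip_force: 0.0
time: 23.32
position: [0.4506, -0.044, 0.181]
tool_rot: [3.132, -0.233, 0.002]
ft_force: [-0.5, -0.5, 0.6]
grip_width: 0.689
grip_force: 0.0
head 404 [ 0.532 -0.087  0.055] [ 0.582 -0.036  0.072]
mallet [(array([ 0.556, -0.059, -0.004]), 0.64)]
mallet_grip [(array([ 0.508, -0.053,  0.03 ]), 0.67)]
cap [(array([0.515, 0.207, 0.022]), 0.84)]
cap_knob [(array([0.515, 0.211, 0.019]), 0.72)]
drawer_floor [(array([0.508, 0.221, 0.021]), 0.58)]
plunger_top [(array([ 0.473, -0.293,  0.094]), 0.63)]
spoon [(array([ 0.521, -0.182,  0.002]), 0.72)]
car [(array([ 0.715, -0.183,  0.   ]), 0.58)]
bull [(array([ 0.47 , -0.293, -0.002]), 0.71)]
```

View pics/s8.png

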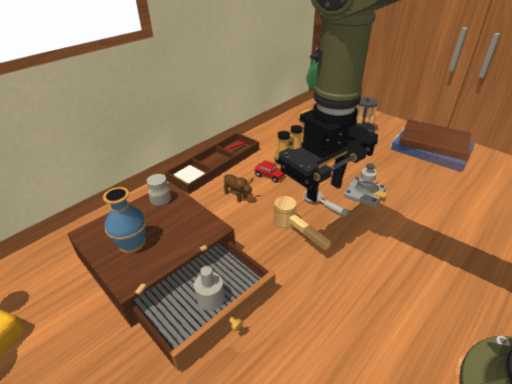

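The cap stands in the drawer at (208,290), the mallet stands upright at (286,212), the plunger is up at (369,172), and everything else is where it was. I'm handing in.

```bash
python3 -c "
from bench import ctrl
print(ctrl.close_job())"
```

```text
the job is handed in; nothing more can be done
None
```

I handed the job in at about 23.5 s (no verdict was shown): cap standing in the drawer, plunger pressed to its stop with the mallet and back up, mallet upright at its starting spot, and everything else apparently unmoved.

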